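# Weigh a wooden house on the spring balance

## Robot

A 7-joint arm with a two-finger parallel gripper is mounted at the origin on a cart in front of the work surface, level with it; the furniture and walls round the work are solid. World frame = base frame: x ahead of the robot, y to its left, z up, the work surface at z = 0. Lengths are in m, angles in rad, forces in N, time in s.
With the tool pointing down it reaches from about 0.425 to 0.925 m from the base axis. Payload 6.8 kg.
Tool frame: the origin (TCP) lies on the centre line of the jaws, within the pads' length; the fingertips stand 19 mm ahead of it and the grasp point (between the pads) is the TCP (bot.tcp_to_tips is the distance from the TCP to the fingertips, in m); x points along the fingers, y is the direction in which the jaws open and shut, and the axes are right-handed (so a half turn about x gives the same grasp; the last joint's range is limited). The gripper opens to 85 mm and grips with 20 to 120 N. Pads are 22 mm wide; open, the fingers measure 114 mm over their backs; the gripper's body (76 mm by 85 mm) begins 54 mm behind the grasp point. The pads swing forward as they close: fully open they stand 13 mm farther back than shut.
Start: joints at [1.17, 0.477, 0.022, 1.555, -0.011, 1.109, -0.083], TCP at [0.195, -0.646, 0.25] pointing down, gripper open.
Joint ranges: [-2.96, 2.96], [-0.34, 2.1], [-1.41, 1.46], [0.24, 2.44], [-1.37, 4.51], [0.17, 1.92], [-2.96, 2.96]. Speed limits (rad/s): [2.39, 2.39, 3.14, 3.14, 3.14, 3.14, 3.14].

## Interface

Orientations are given as a unit quaternion [w, x, y, z].
In Python, from station import status, eyes, bot gives the robot as it stands.
- The arm moves only by the tool apply_moves, never from a script. Its arguments are lists of equal length, an entry for each row: "travel": the shift along the tool's x, y, z in cm, a list of three; "turn": the turn, a rotation vector about the tool's x, y, z in rad, a list of three; "grip": the closure, from 0 (fully open) to 1 (shut). In form: {"travel": [[tx, ty, tz], ...], "turn": [[wx, wy, wz], ...], "grip": [grip, ...]}. A call has 1 to 8 rows; each row shifts and turns the pose as measured when the row begins, along the tool's axes as they then stand; what a row does not reach is not made up. A row lasts 1/12 s, in which the tool goes at most 41.7 mm and 7.16 degrees, less where a joint would pass 70% of its speed; a pose out of reach is approached as far as the arm can. A call is refused whole if a number of a shift passes 4.17 or a number of a turn 0.125, either way. A call with a gripper value outside its range is refused whole. The fingers move at their own pace and stop on an object; "newtons" is the grip in N (left out, the last holds). Time passes only in rows, so rows that do not move let the fingers close. It gives the time, the measured TCP pose, the force and the opening at its end, in the units of the state.
- status.get_obs(): the state, without advancing time (a new reading comes with each control period).
- eyes.read_camera(name): name is "scene" or "side" or "wrist"; returns the picture (400x640x3 uint8, red, green, blue); there is no depth.
- eyes.calibration(name): a dict with "intrinsics" (3x3 intrinsics, pixels), "xyz" and "attitude" of the camera in the world; the wrist camera has in their place "T_tool_cam" (4x4, takes a point from camera to tool coordinates, whose origin is the TCP and whose axes are the tool frame's). Camera axes: x right, y down, z forward; pixel columns grow to the right and rows downward; lengths in m; the calibration is good to about 2 mm. A picture is of the moment at which its call begins: read the wrist's pose just before it. calibration takes no time and is no camera call.
- bot.hand_in(): hands the job in, once; it reports no verdict.
Trained networks look in the newest picture that a camera, given by its name, has taken for a name from the list of things; names that differ only in an ending like _2 or _b are one class to them, and where a whole thing is asked for, a point or a joint stands for the part that bears it (a point fixed in the world has none). Each returns a list of dicts, best first, with "score" (0 to 1); they miss things now and then, are a little off and sometimes report something else, mostly with a low value. They report only what shows in the picture. A call takes as long as a camera call. They do not tell look-alikes from the thing itself.
- eyes.masks_of(thing, camera): "region" (400x640 bool, what is visible of it) and "rect" ([left, top, right, bottom] in pixels, round what is visible of it).
The state is a dict: "t": time; "q": joint angles; "joint_vel": joint speeds; "joint_torque": joint torques, N m; "eef_pos": TCP position; "tool_rot": TCP orientation; "contact_force": force on the tool from outside, world axes, zero at the start; "torque": the same for the moment, N m; "gripper_width": opening from 0.0 (shut) to 1.0 (fully open).
Only numpy, scipy, OpenCV 4.12 (cv2) and the standard library are available. Lean on these libraries where they do the work, as an engineer would, in place of code of your own. Each camera call takes 0.05 s, during which the arm holds its last target. There are 200 camera calls.

## Task

Lift the little wooden house that has the brass wire loop out of the tray, keeping it upright, and hang it by its loop on the sprung hook of the balance. Lower it gently so that the hook never drops near its bottom stop, let go, back away, and wait until the house hangs still. Leave the plain house in the tray and everything else where it is.

Things in the scene. Friction and masses are not known exactly. Their poses are not given: they have to be found in the camera images.
- loop_house: Pale wooden house with a brass wire loop, 0.15 to 0.26 kg, 47 mm deep (x), 43 mm wide (y); upright walls to about 70 mm, then a gable roof, top at 109 mm. Origin: centre of its underside, z up. It starts standing in the tray. The loop stands over it in its y-z plane (x = 0), from pins 78 mm up on both y faces, 63 mm wide over all.
- house_grip (a point): Where to grip it: in the middle of the house, 55 mm above its underside, across the y faces (43 mm). Come down from the house's -x side (hand leaning to the robot's left) with the tool tilted 30 to 45 degrees, so that the hand stays clear of the loop above and, later, of the balance; the grip may lie up to 15 mm nearer to that side.
- loop_top (a point): Middle of the 5 mm wire at the top of the loop, 175 mm above the house's underside (house frame: 0, 0, 0.175 m); axes as the house's. The loop narrows from 120 mm upwards to a round arch; it is open for some 60 mm above the roof.
- plain_house: The second pale wooden house, of the same size, without a loop, in the tray; it must stay there.
- tray: Low open dark wooden tray, fixed, 120 mm (its x) by 240 mm (its y) outside, walls 6 mm thick and 35 mm high, inner floor about 6 mm above the table. Origin: centre of its underside. Its x axis points to the robot's right and a little ahead. The houses stand near y = +55 mm and y = -55 mm in it, in either order, their x axes roughly along the tray's.
- balance: Spring balance on a fixed stand. Origin: on the table straight under the hook; x points from the hook to the column (to the robot's right, within 15 degrees); the -x side is the open front. Base plate 12 mm thick, from 55 mm before to 145 mm behind the origin, 120 mm wide; 22 mm column 110 mm behind; the balance's tube (52 mm across) is over the hook, its lower end 330 mm above the table; top at 450 mm.
- hook_seat (a point): Where the middle of the loop's wire rests in the hook, to about 3 mm; moves with the hook; 250 mm above the table when empty; axes as the balance's. The hook is a 6 mm bar in the balance's x-z plane, open to -x; its shank rises 17 mm behind the seat and bends back over the seat 55 to 70 mm above it.
- hook_tip (a point): Centre of the 8 mm ball on the hook's tip, 22 mm before (-x) and 22 mm above the seat. The top of the loop must pass over it from the -x side, the loop's plane across the hook (x axes of house and balance alike), and then go down into the seat.
- hook (a joint): How far the hook has dipped, m: 0 empty, grows downwards, bottom stop at 0.06. Spring 110 N/m, 0.1 N preload, light damping: dip = (weight - 0.1 N) / (110 N/m), 12 to 23 mm for this house. It bobs for about 2 s if the house is let go suddenly.
- tape: Roll of tape, 104 mm across and 25 mm high, a bystander lying at the left.
- jar: Turned wooden jar, 47 mm across and 73 mm high, a bystander at the right.
- jar2: Second turned wooden jar, 47 mm across and 73 mm high, a bystander at the far left.
- sander: Wooden sanding block 39 x 65 x 28 mm, a bystander at the back.
- tower: Oiled round wooden tower, 47 mm across and 128 mm high, a bystander at the back.
Mind the look-alikes: they are no part of the job. What is shaped like the loop_house but turquoise is not meant.

How it is judged:
On the way:
1. the house with the loop has been lifted clear of the tray, upright (within 25 degrees) (z of loop_house in the frame of tray above 0.05 m and angle between loop_house's own z axis and vertical below 0.436 rad), for 0.1 s.
At the end, for the whole second after the job is handed in: The house hangs free from the hook by its loop (top of the loop within 15 mm of the hook's seat), its weight holding the hook 9 to 30 mm down, upright within 15 degrees and still (hook slower than 20 mm/s, house slower than 50 mm/s); the plain house stands in the tray (distance between loop_top and hook_seat below 0.015 m and value of joint hook between 0.009 and 0.03 m and velocity of joint hook between -0.02 and 0.02 m/s and angle between loop_house's own z axis and vertical below 0.26 rad and linear speed of loop_house below 0.05 m/s and z of plain_house in the frame of tray below 0.02 m and angle between plain_house's own z axis and vertical below 0.2 rad); the robot touches nothing.
It fails at once if the hook was slammed or pushed down (dipped more than 50 mm) (value of joint hook above 0.05 m).
It fails at once if the house with the loop was tipped over (more than 45 degrees) (angle between loop_house's own z axis and vertical above 0.785 rad).
It fails at once if the plain house was moved more than 25 mm (distance of plain_house from where it was at the start of the episode above 0.025 m).
It fails at once if a bystander was moved more than 30 mm (distance of any of tape, jar, jar2, sander, tower from where it was at the start of the episode above 0.03 m).
It also fails if it takes over 51 s, if anything falls off the work surface, if the arm or the gripper's body presses on something with over 40 N, if the wrist force passes 120 N, or if a joint passes its speed limit or range.

## Working session

There is one attempt and no reset: what is moved stays moved. The work goes in short steps, Python scripts to look and compute and a tool call to move; the robot and the scene stay as the last step left them, time stands still between calls to the robot, and variables do not carry over. Pictures are saved under pics/ and viewed, about 8 in all and at most 12, crops included, and the job is handed in when it is done.

Besides the shell and the picture viewer there is one more tool, called after "Request:" by a JSON object that holds its "name" and its "arguments". apply_moves: Moves the arm, as the interface text tells. Its arguments: {"type":"object","properties":{"travel":{"type":"array"},"turn":{"type":"array"},"grip":{"type":"array"},"newtons":{"type":"number"}},"required":["travel","turn","grip"]}

```bash
mkdir -p pics
cat > h.py <<'E'
import numpy as np, cv2
from scipy.spatial.transform import Rotation as R
from station import status, eyes, bot
def rot(a):
    a=np.array(a,float)
    return a if a.shape==(3,3) else R.from_quat(a[[1,2,3,0]]).as_matrix()
def cam(name):
    c=eyes.calibration(name); K=np.array(c["intrinsics"])
    if "T_tool_cam" in c:
        o=status.get_obs(); T=np.eye(4); T[:3,:3]=rot(o["tool_rot"]); T[:3,3]=o["eef_pos"]
        T=T@np.array(c["T_tool_cam"]); return K,T[:3,:3],T[:3,3]
    return K,rot(c["attitude"]),np.array(c["xyz"])
def proj(C,p):
    K,A,x=C; q=(np.atleast_2d(p)-x)@A@K.T; return q[:,:2]/q[:,2:]
def ray(C,u):
    K,A,x=C; d=A@np.linalg.inv(K)@[u[0],u[1],1]; return x,d/np.linalg.norm(d)
def onz(C,u,z):
    x,d=ray(C,u); return x+d*(z-x[2])/d[2]
def tri(L):
    M=0;b=0
    for C,u in L:
        x,d=ray(C,u); P=np.eye(3)-np.outer(d,d); M=M+P; b=b+P@x
    return np.linalg.solve(M,b)
def save(im,n): cv2.imwrite("pics/"+n,im[...,::-1])
E
python3 - <<'E'
from h import *
np.set_printoptions(precision=4,suppress=True)
o=status.get_obs(); print(o["t"],o["eef_pos"],o["tool_rot"])
for n in ("scene","side"):
    im=eyes.read_camera(n); save(im,n+"0.png"); C=cam(n); np.savez(n+"0.npz",im=im); print(n,C[2],C[1][:,2])
    for t in ("loop_house","plain_house","tray","balance","hook","loop_top","hook_tip"):
        try: print(t,[(round(m["score"],2),m["rect"]) for m in eyes.masks_of(t,n)[:4]])
        except Exception as e: print(t,e)
E
```

```text
0.0 [ 0.1946 -0.6457  0.2493] [-0.1025 -0.6994 -0.1038  0.6997]
scene [-0.059   0.7048  1.0826] [ 0.4953 -0.4456 -0.7457]
loop_house [(0.96, [378.4, 214.9, 392.8, 234.4]), (0.94, [331.8, 224.7, 348.2, 264.5]), (0.86, [278.9, 259.4, 297.3, 297.9])]
plain_house [(0.76, [300.9, 226.7, 317.8, 254.6]), (0.38, [283.9, 228.0, 364.8, 279.9])]
tray [(0.92, [283.4, 225.3, 363.9, 281.4])]
balance [(0.66, [364.0, 83.6, 440.5, 208.3])]
hook []
loop_top [(0.89, [375.7, 199.3, 390.9, 234.1]), (0.85, [283.5, 265.6, 301.0, 297.3]), (0.75, [333.8, 228.1, 350.1, 265.1])]
hook_tip [(0.16, [283.9, 226.3, 363.1, 280.8])]
side [ 0.1217 -0.6269  1.1754] [ 0.3408  0.5722 -0.746 ]
loop_house [(0.8, [264.4, 170.8, 281.5, 201.1]), (0.69, [299.0, 244.4, 313.6, 275.7]), (0.53, [283.2, 196.9, 294.8, 237.7])]
plain_house [(0.57, [298.0, 191.1, 314.4, 215.8])]
tray [(0.65, [265.3, 192.2, 326.7, 245.1])]
balance [(0.95, [338.5, 197.7, 392.4, 330.8])]
hook [(0.58, [355.5, 237.3, 363.8, 252.7]), (0.22, [360.9, 236.9, 373.5, 245.0])]
loop_top [(0.8, [279.6, 197.9, 297.5, 234.1]), (0.74, [298.2, 250.6, 315.1, 278.3]), (0.5, [267.5, 174.2, 280.4, 196.5])]
hook_tip [(0.47, [359.1, 238.3, 363.1, 252.8])]
```

Run:
```python
from h import *
a=np.load("scene0.npz")["im"][70:320,250:470]; b=np.load("side0.npz")["im"][150:350,240:440]
a=cv2.resize(a,None,fx=3.4,fy=2.4*1.0) if 0 else cv2.resize(a,(528,600),interpolation=cv2.INTER_CUBIC)
save(a,"a.png"); save(cv2.resize(b,(600,600),interpolation=cv2.INTER_CUBIC),"b.png")
```

```text
(no output)
```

View pics/a.png

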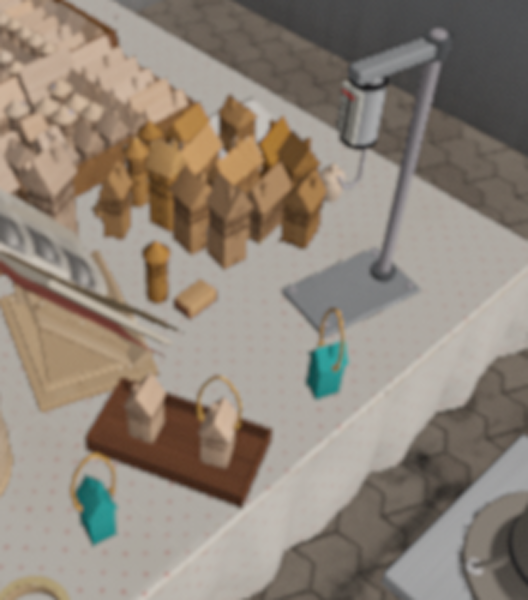

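View pics/b.png

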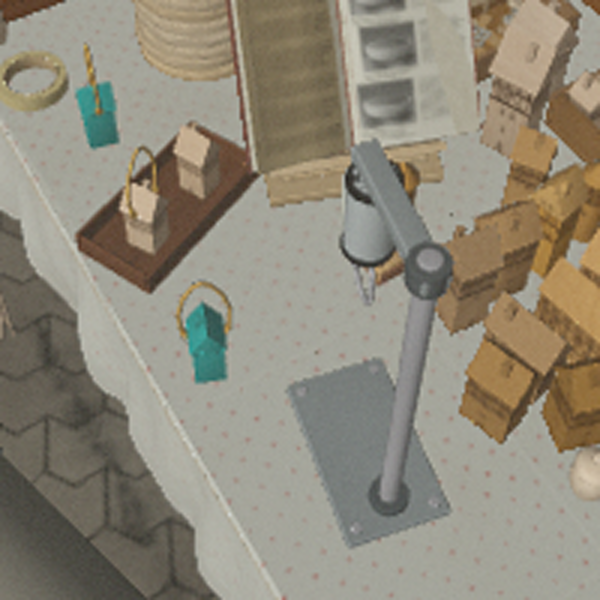

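Run:
```python
from h import *
np.set_printoptions(precision=4,suppress=True)
S=cam("scene");D=cam("side")
s=lambda x,y:(S,(250+x/2.4,70+y/2.4)); d=lambda x,y:(D,(240+x/3,150+y/3))
P=dict(loop=[s(218,378),d(143,148)],tray1=[s(125,380),d(186,125)],trayR=[s(271,432),d(150,280)],tip=[s(348,186),d(367,304)],seatlike=[s(357,186),d(369,300)],
tubebot=[s(361,140),d(364,255)],coltop=[s(440,36),d(428,262)],colbase=[s(382,272),d(388,497)],
p1=[s(284,292),d(289,388)],p2=[s(376,250),d(380,359)],p3=[s(418,287),d(450,512)],p4=[s(323,329),d(350,546)],tq=[s(330,312),d(200,285)],looproof=[s(219,400),d(145,185)],plainroof=[s(146,380),d(193,130)])
for k,L in P.items():
    p=tri(L); print(k,p,[np.round(proj(C,p)[0]-u,1) for C,u in L])
for k,u in dict(A=(88,440),B=(241,503)).items(): print(k,onz(*s(*u),0))
for k,u in dict(A=(78,240),B=(150,291),Rr=(258,175)).items(): print(k,onz(*d(*u),0.0), onz(*d(*u),0.035))
for k in("p1","p2","p3","p4"): print(k,[onz(*x,0.012)[:2] for x in P[k]])
print(onz(*s(218,466),.006),onz(*d(148,252),.006),onz(*s(146,440),.006),onz(*d(200,198),.006))
print(S[0],cam("wrist"))
```

```text
loop [0.4303 0.193  0.176 ] [array([-0.9, -0.9]), array([-0.8,  0.8])]
tray1 [0.5285 0.2558 0.1171] [array([2.4, 2.3]), array([ 1.9, -2.1])]
trayR [0.3896 0.1203 0.0245] [array([-0.6, -0.5]), array([-0.6,  0.5])]
tip [ 0.5138 -0.154   0.2398] [array([0.2, 0.2]), array([ 0.2, -0.3])]
seatlike [ 0.5077 -0.1576  0.2476] [array([-1.2, -1.1]), array([-1.3,  1.4])]
tubebot [ 0.505  -0.1524  0.3273] [array([0.2, 0.2]), array([ 0.3, -0.3])]
coltop [ 0.4845 -0.2556  0.4541] [array([-0.3, -0.3]), array([-0.4,  0.4])]
colbase [ 0.4875 -0.2555  0.0141] [array([-0.2, -0.2]), array([-0.2,  0.2])]
p1 [ 0.5036 -0.0821  0.0365] [array([9.2, 7.4]), array([ 8.5, -9.8])]
p2 [ 0.4922 -0.178   0.1432] [array([-6.3, -6.2]), array([-7.5,  7.2])]
p3 [ 0.4904 -0.3053 -0.0093] [array([-9. , -8.6]), array([-11.8,  10.7])]
p4 [ 0.5103 -0.2146 -0.1577] [array([7.7, 5.8]), array([ 7.6, -8.7])]
tq [ 0.4049 -0.0042  0.1674] [array([0.6, 0.5]), array([ 0.6, -0.6])]
looproof [0.4279 0.1866 0.1199] [array([0.2, 0.1]), array([ 0.1, -0.1])]
plainroof [0.5199 0.2356 0.1197] [array([0., 0.]), array([ 0., -0.])]
A [0.5668 0
[... 161 characters left out ...]
5877 0.1899 0.035 ]
p1 [array([ 0.5676, -0.1033]), array([ 0.4658, -0.0879])]
p2 [array([ 0.5279, -0.2914]), array([ 0.578 , -0.1107])]
p3 [array([ 0.4253, -0.2732]), array([ 0.5365, -0.3024])]
p4 [array([ 0.4709, -0.0894]), array([ 0.4244, -0.278 ])]
[0.4055 0.2064 0.006 ] [0.4139 0.1731 0.006 ] [0.5067 0.2519 0.006 ] [0.5131 0.2162 0.006 ]
[[372.8075   0.     322.3473]
 [  0.     372.8075 201.6396]
 [  0.       0.       1.    ]] (array([[305.9926,   0.    , 318.3376],
       [  0.    , 305.9926, 198.6854],
       [  0.    ,   0.    ,   1.    ]]), array([[ 0.2877, -0.9249, -0.2487],
       [-0.9577, -0.2779, -0.0746],
       [-0.0001,  0.2596, -0.9657]]), array([ 0.2591, -0.6282,  0.3738]))
```

```bash
cat >> h.py <<'E'
def target(yaw,tilt,flip=1):
    hx=np.array([np.cos(yaw),np.sin(yaw),0]); hy=np.array([-hx[1],hx[0],0])
    x=np.cos(tilt)*np.array([0,0,-1])+np.sin(tilt)*hx; y=flip*hy
    return np.c_[x,y,np.cross(x,y)]
def go(p,A,rows_mm=40,turn=.12):
    "rows needed from here to pose (p,A): rotation vector & travel, tool axes"
    o=status.get_obs(); B=rot(o["tool_rot"]); d=B.T@(np.array(p)-o["eef_pos"])*100
    w=R.from_matrix(B.T@A).as_rotvec(); return d,w
E
python3 - <<'E'
from h import *
np.set_printoptions(precision=3,suppress=True)
o=status.get_obs();B=rot(o["tool_rot"]);print(B);print(np.array(eyes.calibration("wrist")["T_tool_cam"]))
az=np.arctan2(o["eef_pos"][1],o["eef_pos"][0]); print(az,"tool y yaw rel az",np.degrees(np.arctan2(B[1,1],B[0,1])-az))
for f in(1,-1):
    for y in (-71,-102.6):
        A=target(np.radians(y),np.radians(43),f); print(f,y,A.tolist(),np.degrees(np.arctan2(A[1,1],A[0,1])))
    A=target(np.radians(-71),np.radians(43),f); print(R.from_matrix(A@B.T).as_rotvec())
E
```

```text
[[ 0.     0.289 -0.957]
 [-0.    -0.957 -0.289]
 [-1.     0.    -0.   ]]
[[ 0.    -0.26   0.966 -0.123]
 [ 1.    -0.001 -0.     0.001]
 [ 0.001  0.966  0.26  -0.067]
 [ 0.     0.     0.     1.   ]]
-1.2779570068605086 tool y yaw rel az -0.0023386235130090508
1 -71 [[0.2220369474283551, 0.9455185755993167, 0.23810547489156342], [-0.6448421179673635, 0.32556815445715676, -0.6915085102142458], [-0.7313537016191705, 0.0, 0.6819983600624984]] 19.000000000000007
1 -102.6 [[-0.1487733328911596, 0.9759167619387474, -0.1595398670785655], [-0.6655736311997295, -0.21814324139654234, -0.7137403363160977], [-0.7313537016191705, 0.0, 0.6819983600624985]] -12.599999999999987
[-0.743  0.38   1.526]
-1 -71 [[0.2220369474283551, -0.9455185755993167, -0.23810547489156342], [-0.6448421179673635, -0.32556815445715676, 0.6915085102142458], [-0.7313537016191705, -0.0, -0.6819983600624984]] -161.0
-1 -102.6 [[-0.1487733328911596, -0.9759167619387474, 0.1595398670785655], [-0.6655736311997295, 0.21814324139654234, 0.7137403363160977], [-0.7313537016191705, -0.0, -0.6819983600624985]] 167.4
[-0.376 -0.735 -1.453]
```

Request:
{"name": "apply_moves", "arguments": {"travel": [[-4.1, 0, 0], [-4.1, 0, 0], [-4.1, 0, 0], [-4.1, -0.5, 0], [-4.1, -0.5, 0], [-4.1, -0.5, 0], [-4.1, -0.5, 0], [-3, -0.5, 0]], "turn": [[0, 0, 0], [0, 0, 0], [0, 0, 0], [0, 0, 0], [0, 0, 0], [0, 0, 0], [0, 0, 0], [0, 0, 0]], "grip": [0, 0, 0, 0, 0, 0, 0, 0]}}

```text
t: 1.47
eef_pos: [0.1869, -0.62, 0.5666]
tool_rot: [-0.096, -0.698, -0.11, 0.701]
contact_force: [0.1, -0.4, 0.2]
gripper_width: 1.003
```

Request:
{"name": "apply_moves", "arguments": {"travel": [[-2, -0.5, -3.5], [-2, -0.5, -4.1], [0, -0.5, -4.1], [0, -0.5, -4.1], [0, -0.5, -4.1], [0, -0.5, -4.1], [0, -0.5, -4.1], [0, -0.5, -4.1]], "turn": [[-0.06, 0, 0], [-0.066, 0, 0], [-0.066, 0, 0], [-0.066, 0, 0], [-0.066, 0, 0], [-0.066, 0, 0], [-0.066, 0, 0], [-0.066, 0, 0]], "grip": [0, 0, 0, 0, 0, 0, 0, 0]}}

```text
t: 2.13
eef_pos: [0.4385, -0.4316, 0.6186]
tool_rot: [-0.279, -0.648, -0.279, 0.651]
contact_force: [1.0, -1.0, -0.2]
gripper_width: 1.006
```

Request:
{"name": "apply_moves", "arguments": {"travel": [[0, -0.5, -4.1], [0, -0.5, -4.1], [0, -0.5, -4.1], [0, -0.5, -4.1], [0, -0.5, -4.1], [0, -0.5, -4.1], [0, -0.5, -4.1], [0, -0.5, -4.1]], "turn": [[-0.066, 0, 0], [-0.066, 0, 0], [-0.066, 0, 0], [-0.066, 0, 0], [-0.066, 0, 0], [-0.066, 0, 0], [-0.066, 0, 0], [-0.066, 0, 0]], "grip": [0, 0, 0, 0, 0, 0, 0, 0]}}

```text
t: 2.8
eef_pos: [0.5656, -0.128, 0.6154]
tool_rot: [-0.446, -0.546, -0.448, 0.55]
contact_force: [-0.6, -0.3, -0.5]
gripper_width: 1.0
```

Request:
{"name": "apply_moves", "arguments": {"travel": [[0, -0.5, -4.1], [0, -0.5, -4.1], [0, -0.5, -4.1], [0, -0.5, -4.1], [2, -0.5, -3], [2, -0.5, -3], [2, -0.5, -2], [2, -0.5, -2]], "turn": [[-0.066, 0, 0], [-0.066, 0, 0], [-0.066, 0, 0], [-0.066, 0, 0], [-0.066, 0, 0], [-0.066, 0, 0], [-0.066, 0, 0], [-0.066, 0, 0]], "grip": [0, 0, 0, 0, 0, 0, 0, 0]}}

```text
t: 3.47
eef_pos: [0.5233, 0.1454, 0.536]
tool_rot: [0.582, 0.403, 0.582, -0.4]
contact_force: [0.3, 0.1, -0.4]
gripper_width: 1.004
```

Run:
```python
from h import *
np.set_printoptions(precision=3,suppress=True)
o=status.get_obs();print(o["t"],o["eef_pos"],np.array(o["q"]))
im=eyes.read_camera("wrist");save(im,"w1.png");C=cam("wrist")
print(proj(C,[[.428,.19,.11],[.43,.19,.175],[.517,.235,.11],[.508,-.153,.25]]))
for t in("loop_house","plain_house","loop_top"): print(t,[(round(m["score"],2),m["rect"]) for m in eyes.masks_of(t,"wrist")[:3]])
print(go([.425,.2,.2],target(np.radians(-71),np.radians(43))))
```

```text
3.4667 [0.523 0.145 0.536] [ 0.129  0.171 -0.613  1.375  0.096  1.622 -0.11 ]
[[277.336 114.096]
 [272.922 114.018]
 [335.131 108.368]
 [240.857 343.599]]
loop_house [(0.76, [254.2, 90.2, 290.4, 122.4]), (0.71, [208.6, 185.0, 253.5, 222.3]), (0.65, [308.1, 0.7, 345.2, 28.8])]
plain_house [(0.59, [321.0, 88.1, 349.7, 118.0])]
loop_top [(0.95, [253.7, 93.1, 293.8, 125.5]), (0.68, [307.8, 0.0, 345.1, 25.1]), (0.61, [207.4, 182.4, 256.1, 225.1])]
(array([33.674, -7.382, -8.669]), array([ 0.024, -0.752, -0.013]))
```

View pics/w1.png

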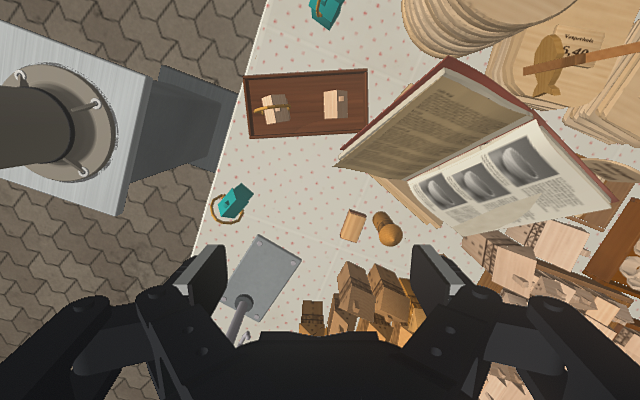

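Run:
```python
from h import *
np.set_printoptions(precision=4,suppress=True)
C=cam("wrist");S=cam("scene");D=cam("side")
for n,u,z in [("tlA",(249,76),.035),("tlB",(367,69),.035),("tlC",(368,131),.035),("tlD",(245,139),.035),("roofL",(277,109),.109),("roofP",(337,104),.109),("l1",(253,112),.14),("l2",(290,105),.14)]: print(n,onz(C,u,z))
s=lambda x,y:(S,(250+x/2.4,70+y/2.4)); d=lambda x,y:(D,(240+x/3,150+y/3))
print("turq2 loop",tri([s(95,455),d(88,45)]), "tower",tri([s(157,245),d(410,175)]))
lt=tri([s(218,378),d(143,148)]); print(lt,tri([s(218,378),d(143,148),(C,(274,108))]),proj(C,lt))
for nm,p in (("loopmid",None),):
    m=eyes.masks_of("loop_house","wrist")
    for k in m[:3]:
        v,u=np.nonzero(k["region"]); print(k["rect"],u.mean(),v.mean(),cv2.fitLine(np.c_[u,v].astype(np.float32),2,0,.01,.01).ravel())
im=eyes.read_camera("wrist");save(cv2.resize(im[60:150,230:380],(800,480),interpolation=cv2.INTER_CUBIC),"w2.png")
```

```text
tlA [0.353  0.2295 0.035 ]
tlB [0.5594 0.3198 0.035 ]
tlC [0.6059 0.2142 0.035 ]
tlD [0.3803 0.1134 0.035 ]
roofL [0.4317 0.1923 0.109 ]
roofP [0.5259 0.2363 0.109 ]
l1 [0.4003 0.1748 0.14  ]
l2 [0.4535 0.2063 0.14  ]
turq2 loop [0.4463 0.3832 0.179 ] tower [0.718  0.0402 0.1078]
[0.4303 0.193  0.176 ] [0.4324 0.1932 0.1741] [[270.6331 107.0682]]
[254.2, 90.2, 290.4, 122.4] 274.3478260869565 108.48593350383632 [  0.9991   0.0413 274.3478 108.4859]
[208.6, 185.0, 253.5, 222.3] 232.62539021852237 202.95005202913632 [  0.7307  -0.6827 232.6254 202.9501]
[308.1, 0.7, 345.2, 28.8] 325.16332378223495 11.319484240687679 [  0.9844   0.1759 325.1633  11.3195]
```

View pics/w2.png

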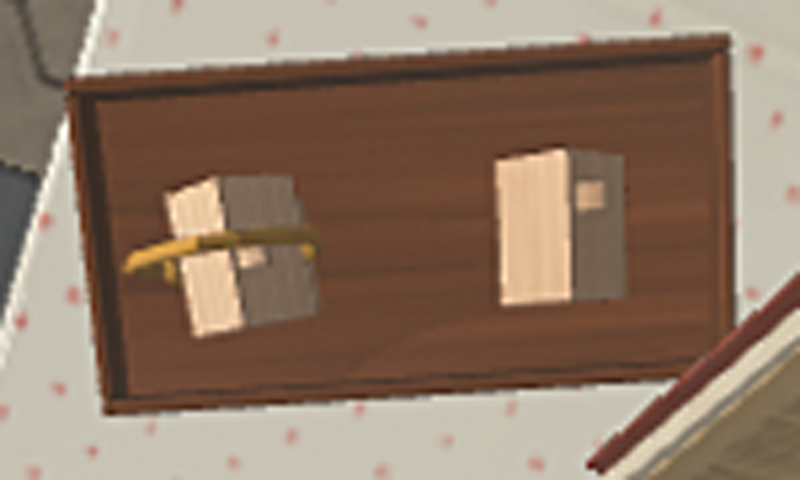

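Run:
```python
from h import *
np.set_printoptions(precision=4,suppress=True)
C=cam("wrist"); w=lambda x,y,z:onz(C,(230+x/5.333,60+y/5.333),z)
f=lambda a,b:np.degrees(np.arctan2(*(b-a)[1::-1]))
a,b=w(220,180,.112),w(245,328,.112);print("ridge",a,b,f(a,b),(a+b)/2)
a,b=w(125,268,.13),w(318,243,.13);print("loop",a,b,f(a,b)-90,(a+b)/2)
a,b=w(568,150,.112),w(573,305,.112);print("plain ridge",a,b,f(a,b),(a+b)/2)
print("loop top",w(222,240,.181))
yaw=f(w(220,180,.112),w(245,328,.112)); p=(w(220,180,.112)+w(245,328,.112))/2
for T in (40,):
    A=target(np.radians(yaw),np.radians(T)); g=np.array([p[0],p[1],.061])-.01*np.array([np.cos(np.radians(yaw)),np.sin(np.radians(yaw)),0])
    print(g,A[:,0],go(g-.14*A[:,0],A),go(g,A))
```

```text
ridge [0.4169 0.2119 0.112 ] [0.4387 0.1712 0.112 ] -61.84486773907791 [0.4278 0.1916 0.112 ]
loop [0.4    0.1765 0.13  ] [0.4541 0.2045 0.13  ] -62.67164175095149 [0.4271 0.1905 0.13  ]
plain ridge [0.5178 0.2589 0.112 ] [0.5365 0.215  0.112 ] -66.90006040933987 [0.5271 0.237  0.112 ]
loop top [0.4333 0.1957 0.181 ]
[0.4231 0.2004 0.061 ] [ 0.3033 -0.5667 -0.766 ] (array([ 36.9266,  -8.9349, -17.8119]), array([-0.1328, -0.6986,  0.0429])) (array([47.6403, -7.7607, -8.8767]), array([-0.1328, -0.6986,  0.0429]))
```

Request:
{"name": "apply_moves", "arguments": {"travel": [[2, -1.3, -2.4], [2, -1.3, -2.2], [2, -1.3, -2.0], [2, -1.3, -1.5], [2, -1.3, -1.0], [2, -1.3, -0.5], [2, -1.3, 0]], "turn": [[-0.019, -0.1, 0.006], [-0.019, -0.1, 0.006], [-0.019, -0.1, 0.006], [-0.019, -0.1, 0.006], [-0.019, -0.1, 0.006], [-0.019, -0.1, 0.006], [-0.019, -0.1, 0.006]], "grip": [0.2, 0.2, 0.2, 0.2, 0.2, 0.2, 0.2]}}

```text
t: 4.35
eef_pos: [0.4379, 0.1515, 0.3955]
tool_rot: [0.78, 0.229, 0.342, -0.471]
contact_force: [-0.0, -0.1, -0.2]
gripper_width: 0.8
```

```bash
cat > g.py <<'E'
from h import *
np.set_printoptions(precision=4,suppress=True)
import sys
back=float(sys.argv[1]); yaw=np.radians(-62); A=target(yaw,np.radians(40))
g=np.array([.4275,.191,.061])-.01*np.array([np.cos(yaw),np.sin(yaw),0])
o=status.get_obs(); print(o["t"],o["eef_pos"],np.array(o["q"]),o["gripper_width"]); print(go(g-back*A[:,0],A))
E
python3 g.py .14
```

```text
4.35 [0.4379 0.1515 0.3955] [-0.2085  0.1396 -0.7525  1.895   0.7281  1.5476 -0.6894] 0.7996699299775448
(array([  7.7865,  -0.123 , -25.5318]), array([-0.0376,  0.0255, -0.0127]))
```

Request:
{"name": "apply_moves", "arguments": {"travel": [[0.5, 0, -3.7], [0.5, 0, -3.7], [0.8, 0, -3.7], [1.2, 0, -3.7], [1.5, 0, -3.7], [1.6, 0, -3.7], [1.7, -0.1, -3.4]], "turn": [[-0.006, 0.004, -0.002], [-0.006, 0.004, -0.002], [-0.006, 0.004, -0.002], [-0.006, 0.004, -0.002], [-0.006, 0.004, -0.002], [-0.006, 0.004, -0.002], [0, 0, 0]], "grip": [0.15, 0.15, 0.15, 0.15, 0.15, 0.15, 0.15]}}

```text
t: 4.93
eef_pos: [0.3825, 0.2812, 0.1649]
tool_rot: [0.774, 0.228, 0.352, -0.473]
contact_force: [0.9, 0.1, -0.6]
gripper_width: 0.848
```

```bash
python3 g.py .14
python3 - <<'E'
from h import *
np.set_printoptions(precision=1,suppress=True)
im=eyes.read_camera("wrist");C=cam("wrist")
y=np.radians(-62);hx=np.array([np.cos(y),np.sin(y),0]);hy=np.array([-hx[1],hx[0],0]);c=np.array([.4275,.191,.006])
pts=[c+a*.0235*hx+b*.0215*hy+np.array([0,0,z]) for a in(-1,1) for b in(-1,1) for z in(0,.07)]+[c+a*.0235*hx+[0,0,.109] for a in(-1,1)]+[c+[0,0,.175]]
for q in proj(C,pts): cv2.circle(im,tuple(int(round(v)) for v in q),3,(255,0,0),1)
save(im,"w3.png")
E
```

```text
4.9333 [0.3825 0.2812 0.1649] [-0.5305  0.5895 -0.7636  1.9647  0.8459  1.4684 -1.2811] 0.8479426397371055
(array([-0.2043, -0.2521,  0.2792]), array([-0.0316,  0.0072,  0.0005]))
```

View pics/w3.png

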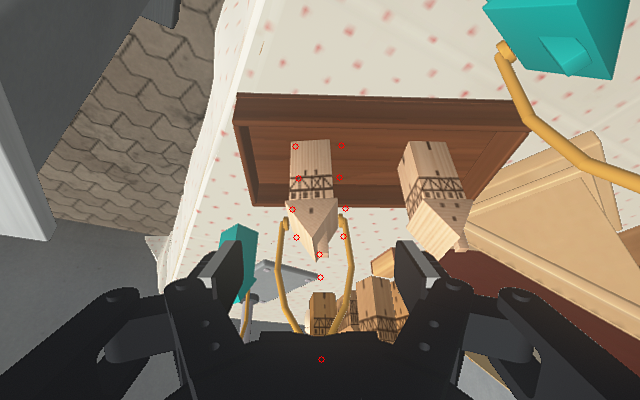

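Run:
```python
from h import *
im=eyes.read_camera("wrist");save(cv2.resize(im[120:280,240:400],(600,600),interpolation=cv2.INTER_CUBIC),"w4.png")
```

```text
(no output)
```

View pics/w4.png

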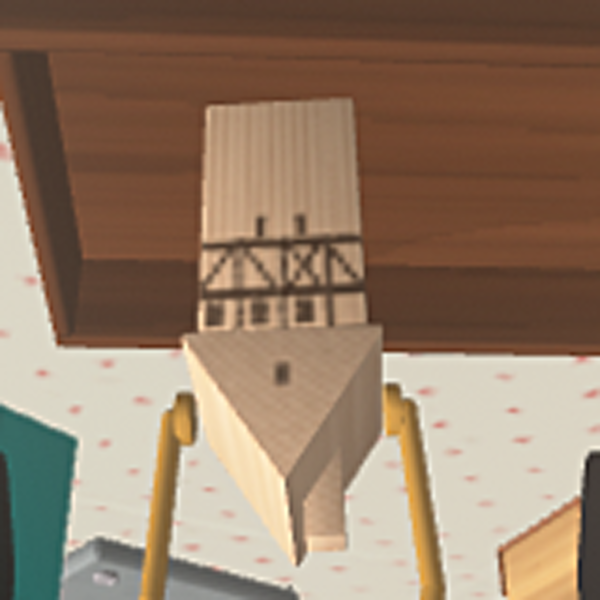

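Run:
```python
from h import *
from scipy.optimize import least_squares
np.set_printoptions(precision=4,suppress=True)
C=cam("wrist")
u=np.array([(207,107),(352,98),(184,418),(395,408),(290,480),(298,565)])/3.75+[240,120]
m=np.array([(-.0235,-.0215,0),(-.0235,.0215,0),(0,-.029,.078),(0,.029,.078),(-.0235,0,.109),(.0235,0,.109)])
def f(p,full=0):
    c,s=np.cos(p[2]),np.sin(p[2]); X=m@np.array([[c,s,0],[-s,c,0],[0,0,1]])+[p[0],p[1],p[3]]
    r=proj(C,X)-u; return r if full else r.ravel()
for w in (0,1):
    r=least_squares(f,[.4275,.191,np.radians(-62),.006],loss="soft_l1" if w else "linear"); print(r.x,np.degrees(r.x[2])); print(f(r.x,1).tolist())
```

```text
[ 0.4352  0.1728 -1.0364 -0.003 ] -59.381487732489475
[[-1.2507477866860768, 1.7276341570192528], [2.6975601835012526, 1.8228960291904173], [-2.802506725685248, -1.6021350577616715], [3.487056671345556, -1.4919989676143928], [-1.7279599563549368, 0.32686372597987656], [-0.07348796521540635, -0.549655506458862]]
[ 0.4345  0.1755 -1.0528 -0.0015] -60.319090543388356
[[-0.6085320598576232, 0.6472552379774754], [3.831598742320466, 1.2078635913482287], [-2.633560686353462, -1.8540248028267001], [4.422526495846796, -1.2694490353708545], [-0.584981866782698, 0.5442464553175341], [0.12057464658522576, -0.09334895212401761]]
```

Run:
```python
from h import *
from scipy.optimize import least_squares
np.set_printoptions(precision=4,suppress=True)
C=cam("wrist")
u=np.array([(207,107),(352,98),(197,330),(370,325),(290,480),(298,565),(184,418),(395,408)])/3.75+[240,120]
def f(p,full=0):
    x,y,a,w,d,zt,wp=p
    m=np.array([(-d,-w,0),(-d,w,0),(-d,-w,zt),(-d,w,zt),(-.0235,0,.109),(.0235,0,.109),(0,-wp,.078),(0,wp,.078)])
    c,s=np.cos(a),np.sin(a); X=m@np.array([[c,s,0],[-s,c,0],[0,0,1]])+[x,y,.006]
    r=proj(C,X)-u; return r if full else r.ravel()
for w in (0,1):
    r=least_squares(f,[.4275,.191,np.radians(-62),.02,.0235,.07,.028],x_scale=[.01,.01,.1,.01,.01,.01,.01]); print(r.x,np.degrees(r.x[2])); print(f(r.x,1).tolist())
```

```text
[ 0.4277  0.1874 -1.0436  0.0189  0.0191  0.0685  0.0244] -59.7953069120468
[[0.5541978857480672, -0.35806516600200666], [1.3167762239015701, 0.09898786065420495], [0.5182194124897137, 0.26929998827839086], [-0.15598647220139128, -0.23673220365205339], [-1.8085726227031387, 1.8226799436363592], [-0.2667367742488409, 2.2669887235353485], [0.14681784741429738, -1.9228761178972036], [0.16431463225109155, -1.3587314193238456]]
[ 0.4277  0.1874 -1.0436  0.0189  0.0191  0.0685  0.0244] -59.7953069120468
[[0.5541978857480672, -0.35806516600200666], [1.3167762239015701, 0.09898786065420495], [0.5182194124897137, 0.26929998827839086], [-0.15598647220139128, -0.23673220365205339], [-1.8085726227031387, 1.8226799436363592], [-0.2667367742488409, 2.2669887235353485], [0.14681784741429738, -1.9228761178972036], [0.16431463225109155, -1.3587314193238456]]
```

```bash
sed -i 's/-62/-60.5/; s/\.4275,\.191/.427,.1885/' g.py; python3 g.py .14; python3 g.py 0
```

```text
5.0333 [0.3804 0.2799 0.1612] [-0.5321  0.5958 -0.7631  1.9677  0.8446  1.4677 -1.2788] 0.8510785710771079
(array([-0.3573, -0.4255,  0.6671]), array([-0.0422,  0.0087,  0.0233]))
5.0333 [0.3804 0.2799 0.1612] [-0.5321  0.5958 -0.7631  1.9677  0.8446  1.4677 -1.2788] 0.8510785710771079
(array([13.6384, -0.1026,  0.5386]), array([-0.0422,  0.0087,  0.0233]))
```

Request:
{"name": "apply_moves", "arguments": {"travel": [[1, -0.4, 0.6], [3, 0.1, 0], [3, 0.1, 0], [3, 0.1, 0]], "turn": [[-0.042, 0.009, 0.023], [0, 0, 0], [0, 0, 0], [0, 0, 0]], "grip": [0.15, 0.15, 0.15, 0.15]}}

```text
t: 5.37
eef_pos: [0.419, 0.2253, 0.0932]
tool_rot: [0.783, 0.22, 0.365, -0.453]
contact_force: [0.8, -0.5, -0.1]
gripper_width: 0.847
```

```bash
python3 g.py 0
```

```text
5.3667 [0.419  0.2253 0.0932] [-0.4546  0.6603 -0.7041  2.068   1.0038  1.3118 -1.2985] 0.8474493073597913
(array([ 4.1293, -1.1623, -0.0456]), array([-0.0084, -0.0064, -0.0101]))
```

Request:
{"name": "apply_moves", "arguments": {"travel": [[0, -1.1, 0], [2, -0.1, 0], [2, 0, 0]], "turn": [[-0.008, -0.006, -0.01], [0, 0, 0], [0, 0, 0]], "grip": [0.15, 0.15, 0.15]}}

```text
t: 5.62
eef_pos: [0.4277, 0.1924, 0.0658]
tool_rot: [0.782, 0.217, 0.36, -0.461]
contact_force: [0.2, -0.2, 0.1]
gripper_width: 0.851
```

```bash
python3 g.py 0
python3 - <<'E'
from h import *
im=eyes.read_camera("wrist");save(im,"w5.png")
E
```

```text
5.6167 [0.4277 0.1924 0.0658] [-0.4278  0.6949 -0.6669  2.1079  1.0621  1.2684 -1.3347] 0.850876812871204
(array([-0.0805, -0.2606, -0.8379]), array([-0.015 ,  0.0045,  0.0025]))
```

View pics/w5.png

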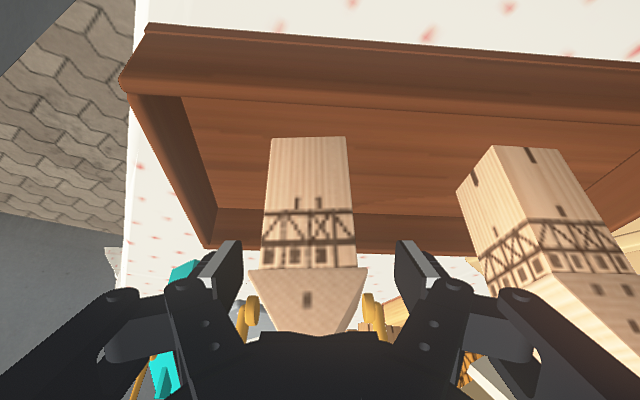

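Request:
{"name": "apply_moves", "arguments": {"travel": [[0, -0.3, -0.8], [0, 0, 0]], "turn": [[-0.015, 0.004, 0], [0, 0, 0]], "grip": [0.15, 0.15]}}

```text
t: 5.83
eef_pos: [0.4244, 0.1925, 0.0611]
tool_rot: [0.781, 0.213, 0.363, -0.461]
contact_force: [-0.5, -0.2, -0.6]
gripper_width: 0.85
```

```bash
python3 g.py 0
```

```text
5.8333 [0.4244 0.1925 0.0611] [-0.4317  0.7046 -0.667   2.1094  1.0623  1.2681 -1.3361] 0.8495298580344396
(array([-0.3299,  0.0243, -0.4001]), array([-0.0058,  0.004 ,  0.0077]))
```

Request:
{"name": "apply_moves", "arguments": {"travel": [[-0.4, 0, -0.5], [0, 0, 0], [0, 0, 0], [0, 0, 0], [0, 0, 0], [0, 0, 0]], "turn": [[0, 0, 0.007], [0, 0, 0], [0, 0, 0], [0, 0, 0], [0, 0, 0], [0, 0, 0]], "grip": [0.15, 0.15, 0.6, 0.8, 0.8, 0.8], "newtons": 40}}

```text
t: 6.33
eef_pos: [0.4214, 0.2046, 0.0649]
tool_rot: [0.784, 0.217, 0.362, -0.455]
contact_force: [-0.5, 0.1, -3.2]
gripper_width: 0.493
```

```bash
python3 g.py 0
```

```text
6.3333 [0.4214 0.2046 0.0649] [-0.4475  0.6995 -0.6755  2.1036  1.0579  1.2728 -1.3456] 0.4931148230831607
(array([ 0.7344, -0.3048,  0.2673]), array([-0.008 ,  0.    , -0.0078]))
```

Request:
{"name": "apply_moves", "arguments": {"travel": [[0, 0, 0], [0, 0, 0], [0.6, -0.2, 0.1], [0, 0, 0], [0, 0, 0], [0, 0, 0]], "turn": [[0, 0, 0], [0, 0, 0], [-0.008, 0, -0.007], [0, 0, 0], [0, 0, 0], [0, 0, 0]], "grip": [0.25, 0.25, 0.25, 0.25, 0.25, 0.25]}}

```text
t: 6.83
eef_pos: [0.4223, 0.1986, 0.0607]
tool_rot: [0.783, 0.212, 0.365, -0.457]
contact_force: [0.1, 1.0, 0.5]
gripper_width: 0.753
```

```bash
python3 g.py 0
```

```text
6.8333 [0.4223 0.1986 0.0607] [-0.4403  0.7064 -0.6711  2.1075  1.0628  1.2687 -1.338 ] 0.7533871032163206
(array([ 0.0467, -0.0841,  0.1063]), array([0.0008, 0.0012, 0.0003]))
```

Request:
{"name": "apply_moves", "arguments": {"travel": [[0, 0, 0], [0, 0, 0], [0, 0, 0], [0, 0, 0], [0, 0, 0], [0, 0, 0], [-0.8, 0, 0.6], [-0.8, 0, 0.6]], "turn": [[0, 0, 0], [0, 0, 0], [0, 0, 0], [0, 0, 0], [0, 0, 0], [0, 0, 0], [0, 0, 0], [0, 0, 0]], "grip": [0.6, 0.8, 0.8, 0.8, 0.8, 0.8, 0.8, 0.8], "newtons": 50}}

```text
t: 7.5
eef_pos: [0.4207, 0.1988, 0.08]
tool_rot: [0.783, 0.211, 0.366, -0.457]
contact_force: [0.0, 1.0, -2.4]
gripper_width: 0.494
```

Request:
{"name": "apply_moves", "arguments": {"travel": [[-1.5, 0, 1.3], [-3, 0, 2.5], [-3, 0, 2.5], [-3, 0, 2.5], [-3, 0, 2.5], [-3, 0, 2.5], [0, 0, 0]], "turn": [[0, 0, 0], [0, 0, 0], [0, 0, 0], [0, 0, 0], [0, 0, 0], [0, 0, 0], [0, 0, 0]], "grip": [0.8, 0.8, 0.8, 0.8, 0.8, 0.8, 0.8]}}

```text
t: 8.08
eef_pos: [0.4182, 0.2005, 0.3093]
tool_rot: [0.783, 0.209, 0.368, -0.456]
contact_force: [0.7, 0.5, -1.6]
gripper_width: 0.496
```

```bash
python3 g.py 0
python3 - <<'E'
from h import *
im=eyes.read_camera("wrist");a=eyes.read_camera("scene");b=eyes.read_camera("side")
for n in("scene","side"): print(n,[(round(m["score"],2),m["rect"]) for m in eyes.masks_of("loop_house",n)[:4]],[(round(m["score"],2),m["rect"]) for m in eyes.masks_of("hook",n)[:4]])
a=cv2.resize(a[80:280,280:440],(400,500),interpolation=cv2.INTER_CUBIC);b=cv2.resize(b[130:290,250:378],(400,500),interpolation=cv2.INTER_CUBIC)
save(np.hstack([a,b]),"c1.png")
E
```

```text
8.0833 [0.4182 0.2005 0.3093] [-0.2907  0.2862 -0.8091  1.954   0.7567  1.506  -0.8588] 0.4959281680736497
(array([ 19.3606,   0.3864, -15.544 ]), array([ 0.0089, -0.0025,  0.0036]))
scene [(0.89, [277.2, 266.6, 298.2, 296.2]), (0.85, [374.9, 198.9, 394.8, 234.2])] []
side [(0.86, [296.3, 250.1, 312.8, 278.4]), (0.58, [271.8, 159.5, 290.6, 191.0]), (0.43, [264.6, 178.6, 282.4, 202.2])] []
```

View pics/c1.png

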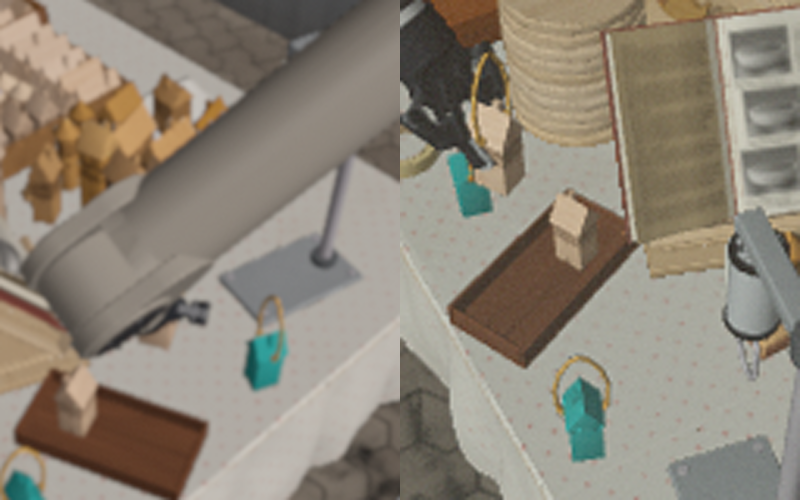

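Run:
```python
from h import *
np.set_printoptions(precision=4,suppress=True)
D=cam("side");S=cam("scene");o=status.get_obs()
A=rot(o["tool_rot"]);hx=np.array([A[0,0],A[1,0],0]);hx/=np.linalg.norm(hx)
lt=o["eef_pos"]+hx*.0116+[0,0,.1205];print(lt,proj(D,lt+[0,0,.0025]),np.degrees(np.arctan2(hx[1],hx[0])),np.degrees(np.arccos(-A[2,0])),"A col y",A[:,1])
y=np.radians(-102.6);hx=np.array([np.cos(y),np.sin(y),0]);hy=np.array([-hx[1],hx[0],0]);O=np.array([.5085,-.1525,0])
z=np.array([0,0,1])
pts=[O+.25*z,O-.022*hx+.272*z,O+.017*hx+.27*z,O+.017*hx+.305*z,O+.33*z]+[O+a*hx+b*hy+.012*z for a in(-.055,.145) for b in(-.06,.06)]+[O+.11*hx+.012*z]
out=[]
for n,C in(("scene",S),("side",D)):
    im=np.load(n+"0.npz")["im"]; q=proj(C,pts); x0,y0=(352,110) if n=="scene" else (330,215)
    k=5;im=cv2.resize(im[y0:y0+120,x0:x0+80],(400,600),interpolation=cv2.INTER_CUBIC)
    for p in q: cv2.circle(im,(int((p[0]-x0+.5)*k),int((p[1]-y0+.5)*k)),4,(255,0,0),1)
    out.append(im)
save(np.hstack(out),"d1.png")
```

```text
[0.4223 0.187  0.4205] [[278.1796 149.288 ]] -61.868171799968586 39.956869460493365 A col y [ 0.8681  0.4958 -0.0234]
```

View pics/d1.png

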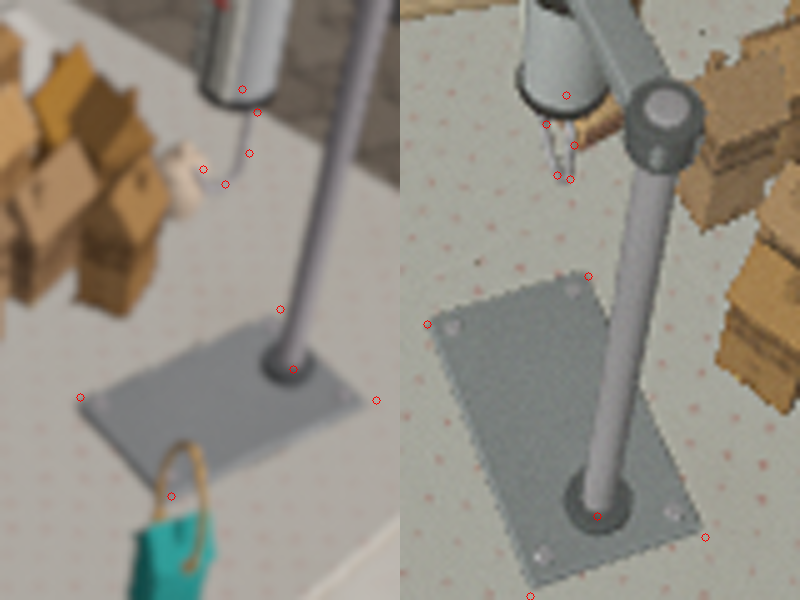

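Run:
```python
from h import *
from scipy.optimize import least_squares
np.set_printoptions(precision=4,suppress=True)
D=cam("side");S=cam("scene")
z=lambda a,b,h:(a,b,h)
m=np.array([(-.055,-.06,.012),(-.055,.06,.012),(.145,-.06,.012),(.145,.06,.012),(0,0,.25),(-.022,0,.272),(.017,0,.29)])
y=np.radians(-102.6);c,s=np.cos(y),np.sin(y)
def X(p): c,s=np.cos(p[2]),np.sin(p[2]); return m@np.array([[c,s,0],[-s,c,0],[0,0,1]])+[p[0],p[1],0]
for n,C,o in(("scene",S,(352,110)),("side",D,(330,215))):
    print(n,((proj(C,X([.5085,-.1525,y]))-o+.5)*5).round().tolist())
sc=[(165,492),(78,402),(362,402),(270,318)]; sd=[(428,321),(582,274),(535,585),(702,530)]
# order: match nearest predicted
P={n:((proj(C,X([.5085,-.1525,y]))[:4]-o+.5)*5) for n,C,o in(("sc",S,(352,110)),("sd",D,(330,215)))}
sd=[(a-400,b) for a,b in sd]
sc=np.array([min(sc,key=lambda q:np.hypot(*(q-p))) for p in P["sc"]]);sd=np.array([min(sd,key=lambda q:np.hypot(*(q-p))) for p in P["sd"]])
us=sc/5+np.array([352,110])-.5; ud=sd/5+np.array([330,215])-.5
f=lambda p:np.r_[(proj(S,X(p)[:4])-us).ravel(),(proj(D,X(p)[:4])-ud).ravel()]
for loss in("linear","soft_l1"):
    r=least_squares(f,[.5085,-.1525,y],loss=loss);print(r.x,np.degrees(r.x[2]),r.fun.reshape(-1,2).round(1).tolist())
for n,C,o in(("scene",S,(352,110)),("side",D,(330,215))): print(n,((proj(C,X(r.x))-o+.5)*5).round().tolist())
```

```text
scene [[171.0, 497.0], [81.0, 398.0], [376.0, 400.0], [281.0, 310.0], [225.0, 184.0], [204.0, 170.0], [254.0, 130.0]]
side [[28.0, 324.0], [188.0, 276.0], [130.0, 596.0], [306.0, 538.0], [158.0, 175.0], [146.0, 125.0], [173.0, 160.0]]
[ 0.5107 -0.1473 -1.7787] -101.91251439834834 [[0.2, 1.4], [-0.8, -0.3], [1.5, -0.3], [0.5, -1.5], [-0.4, -0.5], [0.6, -1.0], [-0.7, 0.6], [0.7, -0.5]]
[ 0.5105 -0.1473 -1.7776] -101.8504550365682 [[0.2, 1.5], [-0.7, -0.3], [1.5, -0.3], [0.5, -1.5], [-0.4, -0.5], [0.6, -1.0], [-0.7, 0.6], [0.7, -0.5]]
scene [[166.0, 499.0], [74.0, 401.0], [370.0, 400.0], [273.0, 310.0], [218.0, 186.0], [197.0, 172.0], [246.0, 132.0]]
side [[26.0, 319.0], [185.0, 269.0], [132.0, 588.0], [305.0, 527.0], [155.0, 168.0], [143.0, 117.0], [171.0, 152.0]]
```

```bash
cat > r.py <<'E'
from h import *
import sys
np.set_printoptions(precision=2,suppress=True)
from scipy.spatial.transform import Slerp
def plan(lt_x,lt_z,n,yaw=-102,tilt=40,O=(.510,-.149),lat=0.):
    "rows in tool axes to bring loop top to (lt_x, lat) in balance frame at height lt_z"
    y=np.radians(yaw);hx=np.array([np.cos(y),np.sin(y),0]);hy=np.array([-hx[1],hx[0],0])
    A=target(y,np.radians(tilt));p=np.array([*O,0])+(lt_x-.0116)*hx+lat*hy+[0,0,lt_z-.1205]
    o=status.get_obs();B=rot(o["tool_rot"]);p0=np.array(o["eef_pos"]);print("t",o["t"],"now",p0.round(4),"goal",p.round(4),"F",np.array(o["contact_force"]),o["gripper_width"])
    w=R.from_matrix(B.T@A).as_rotvec();print("turn",w.round(3),"per row",(w/n).round(3))
    for i in range(n):
        Bi=B@R.from_rotvec(w*i/n).as_matrix();print((Bi.T@(p-p0)/n*100).round(2).tolist())
if __name__=="__main__": plan(*[float(v) for v in sys.argv[1:3]],int(sys.argv[3]))
E
python3 r.py -.09 .36 10
python3 - <<'E'
from h import *
np.set_printoptions(precision=3,suppress=True)
S=cam("scene");D=cam("side")
for u in[(228,265),(300,245),(117,238),(180,312),(157,300)]: print(u,onz(S,(250+u[0]/2.4,70+u[1]/2.4),0))
for u in[(500,440),(465,330),(380,270)]: print(u,onz(D,(240+u[0]/3,150+u[1]/3),0))
E
```

```text
t 8.4333 now [0.42 0.2  0.3 ] goal [ 0.53 -0.05  0.24] F [ 0.01 -0.08 -2.47] 0.48946427833997647
turn [ 0.57  0.01 -0.45] per row [ 0.06  0.   -0.04]
[2.21, -0.22, 1.69]
[2.21, -0.02, 1.69]
[2.21, 0.18, 1.69]
[2.19, 0.37, 1.68]
[2.17, 0.57, 1.65]
[2.14, 0.76, 1.62]
[2.1, 0.94, 1.57]
[2.05, 1.12, 1.51]
[2.0, 1.3, 1.44]
[1.93, 1.47, 1.37]
(228, 265) [ 0.683 -0.089  0.   ]
(300, 245) [ 0.632 -0.216  0.   ]
(117, 238) [0.864 0.007 0.   ]
(180, 312) [0.659 0.044 0.   ]
(157, 300) [0.705 0.054 0.   ]
(500, 440) [ 0.64  -0.261  0.   ]
(465, 330) [ 0.694 -0.126  0.   ]
(380, 270) [0.656 0.    0.   ]
```

Request:
{"name": "apply_moves", "arguments": {"travel": [[2.2, -0.2, 1.7], [2.2, 0, 1.7], [2.2, 0.2, 1.7], [2.2, 0.4, 1.7], [2.2, 0.6, 1.6]], "turn": [[0.057, 0, -0.045], [0.057, 0, -0.045], [0.057, 0, -0.045], [0.057, 0, -0.045], [0.057, 0, -0.045]], "grip": [0.8, 0.8, 0.8, 0.8, 0.8]}}

```text
t: 8.85
eef_pos: [0.4733, 0.0774, 0.2634]
tool_rot: [0.688, 0.266, 0.327, -0.591]
contact_force: [-0.7, -0.1, -2.9]
gripper_width: 0.49
```

Request:
{"name": "apply_moves", "arguments": {"travel": [[2.1, 0.8, 1.6], [2.1, 0.9, 1.6], [2.0, 1.1, 1.5], [0, 0, 0], [0, 0, 0]], "turn": [[0.057, 0, -0.045], [0.057, 0, -0.045], [0.057, 0, -0.045], [0.057, 0, -0.045], [0.057, 0, -0.045]], "grip": [0.8, 0.8, 0.8, 0.8, 0.8]}}

```text
t: 9.27
eef_pos: [0.507, -0.0073, 0.2365]
tool_rot: [-0.564, -0.318, -0.265, 0.715]
contact_force: [0.5, 0.8, -3.0]
gripper_width: 0.491
```

```bash
python3 r.py -.09 .30 4; python3 -c "
from h import *
print(np.array(status.get_obs()['q']).round(2))"
```

```text
t 9.2667 now [ 0.51 -0.01  0.24] goal [ 0.53 -0.05  0.18] F [ 0.46  0.81 -2.96] 0.4910152467974711
turn [0.   0.02 0.03] per row [0.   0.01 0.01]
[1.65, 0.85, -0.25]
[1.66, 0.84, -0.24]
[1.66, 0.83, -0.23]
[1.67, 0.82, -0.23]
[-0.04  0.49 -0.52  1.82  0.7   1.53 -1.05]
```

Request:
{"name": "apply_moves", "arguments": {"travel": [[1.7, 0.8, -0.2], [1.7, 0.8, -0.2], [1.7, 0.8, -0.2], [1.7, 0.8, -0.2], [0, 0, 0], [0, 0, 0]], "turn": [[0, 0.005, 0.008], [0, 0.005, 0.008], [0, 0.005, 0.008], [0, 0.005, 0.008], [0, 0, 0], [0, 0, 0]], "grip": [0.8, 0.8, 0.8, 0.8, 0.8, 0.8]}}

```text
t: 9.77
eef_pos: [0.5281, -0.0552, 0.1678]
tool_rot: [-0.568, -0.325, -0.268, 0.707]
contact_force: [-0.1, 0.4, -1.4]
gripper_width: 0.492
```

```bash
python3 r.py -.05 .29 3;  python3 - <<'E'
from h import *
np.set_printoptions(precision=1,suppress=True)
D=cam("side");S=cam("scene")
a=eyes.read_camera("scene");b=eyes.read_camera("side")
o=status.get_obs();A=rot(o["tool_rot"]);hx=np.array([A[0,0],A[1,0],0]);hx/=np.linalg.norm(hx)
lt=o["eef_pos"]+hx*.0116+[0,0,.1205]
y=np.radians(-102);bx=np.array([np.cos(y),np.sin(y),0]);O=np.array([.51,-.149,.25])
pts=[lt,O,O-.022*bx+[0,0,.022],O+.017*bx+[0,0,.03]]
print(lt,proj(S,pts),proj(D,pts))
out=[]
for im,C in((a,S),(b,D)):
    c=proj(C,(lt+O)/2)[0].astype(int);x0,y0=c[0]-40,c[1]-60;k=5
    im=cv2.resize(im[y0:y0+120,x0:x0+80],(400,600),interpolation=cv2.INTER_CUBIC)
    for p in proj(C,pts): cv2.circle(im,(int((p[0]-x0+.5)*k),int((p[1]-y0+.5)*k)),3,(255,0,0),1)
    out.append(im);print(x0,y0)
save(np.hstack(out),"e1.png")
E
```

```text
t 9.7667 now [ 0.53 -0.06  0.17] goal [ 0.52 -0.09  0.17] F [-0.06  0.45 -1.38] 0.49221206062656286
turn [0.01 0.   0.01] per row [0. 0. 0.]
[0.69, 0.06, 0.9]
[0.68, 0.06, 0.9]
[0.68, 0.06, 0.9]
[ 0.5 -0.1  0.3] [[377.1 146.2]
 [395.5 146.6]
 [391.3 143.7]
 [400.8 138.1]] [[350.5 219.1]
 [360.8 248.5]
 [358.4 238.4]
 [363.6 247.4]]
346 86
315 173
```

View pics/e1.png

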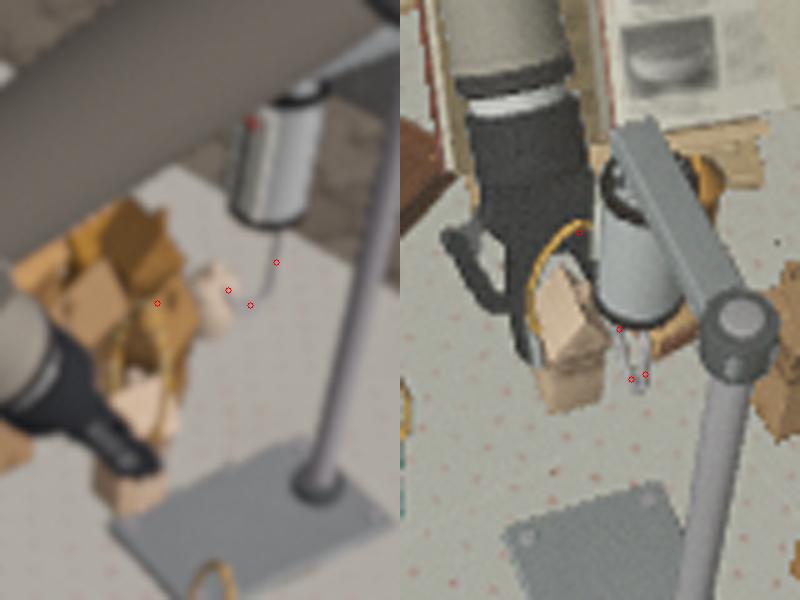

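Run:
```python
from h import *
np.set_printoptions(precision=4,suppress=True)
S=cam("scene");D=cam("side");y=np.radians(-102);bx=np.array([np.cos(y),np.sin(y),0]);O=np.array([.51,-.149,.25])
p=O+.017*bx+[0,0,.03]
for ds,dd in(((-.8,0),(1.5,1.5)),((-.8,0),(1,1.5)),((0,0),(1.5,1.5))):
    q=tri([(S,proj(S,p)[0]+ds),(D,proj(D,p)[0]+dd)]);
    # fixed z lsq
    J=np.vstack([(proj(C,p+e)-proj(C,p))/.001 for C in(S,D) for e in ()]) if 0 else np.vstack([np.stack([(proj(C,p+.001*e)-proj(C,p))[0]/.001 for e in np.eye(3)[:2]],1) for C in(S,D)])
    print(q-p,np.linalg.lstsq(J,np.r_[ds,dd],rcond=None)[0])
```

```text
[ 0.0042 -0.0033 -0.0052] [ 0.0023 -0.0035]
[ 0.0033 -0.0026 -0.0048] [ 0.0015 -0.0028]
[ 0.0027 -0.0043 -0.004 ] [ 0.0013 -0.0044]
```

```bash
sed -i 's/O=(.510,-.149)/O=(.5115,-.152)/' r.py; python3 r.py -.03 .288 3
```

```text
t 9.8667 now [ 0.53 -0.05  0.17] goal [ 0.52 -0.11  0.17] F [ 0.36  0.59 -2.16] 0.49182263916159824
turn [0.01 0.   0.01] per row [0. 0. 0.]
[1.25, 0.13, 1.43]
[1.25, 0.13, 1.43]
[1.25, 0.13, 1.43]
```

Request:
{"name": "apply_moves", "arguments": {"travel": [[1.2, 0.1, 1.4], [1.2, 0.1, 1.4], [1.0, 0.1, 1.2], [0, 0, 0], [0, 0, 0]], "turn": [[0.004, 0, 0.004], [0.004, 0, 0.004], [0, 0, 0], [0, 0, 0], [0, 0, 0]], "grip": [0.8, 0.8, 0.8, 0.8, 0.8]}}

```text
t: 10.28
eef_pos: [0.5206, -0.1071, 0.1706]
tool_rot: [-0.572, -0.33, -0.264, 0.703]
contact_force: [-0.4, 0.7, -2.3]
gripper_width: 0.49
```

```bash
python3 r.py .002 .289 3
```

```text
t 10.2833 now [ 0.52 -0.11  0.17] goal [ 0.51 -0.14  0.17] F [-0.41  0.69 -2.26] 0.4902007273921032
turn [-0.    0.   -0.01] per row [-0.  0. -0.]
[0.83, 0.01, 0.88]
[0.83, 0.01, 0.88]
[0.83, 0.01, 0.88]
```

Request:
{"name": "apply_moves", "arguments": {"travel": [[0.8, 0, 0.9], [0.8, 0, 0.9], [0.7, 0, 0.8], [0, 0, 0], [0, 0, 0], [0, 0, 0]], "turn": [[0, 0, 0], [0, 0, 0], [0, 0, 0], [0, 0, 0], [0, 0, 0], [0, 0, 0]], "grip": [0.8, 0.8, 0.8, 0.8, 0.8, 0.8]}}

```text
t: 10.78
eef_pos: [0.5126, -0.1452, 0.1706]
tool_rot: [-0.572, -0.33, -0.264, 0.703]
contact_force: [0.8, 0.8, -2.6]
gripper_width: 0.493
```

```bash
python3 r.py .002 .265 3
python3 - <<'E'
from h import *
np.set_printoptions(precision=1,suppress=True)
D=cam("side");S=cam("scene")
a=eyes.read_camera("scene");b=eyes.read_camera("side")
o=status.get_obs();A=rot(o["tool_rot"]);hx=np.array([A[0,0],A[1,0],0]);hx/=np.linalg.norm(hx)
lt=o["eef_pos"]+hx*.0116+[0,0,.1205]
y=np.radians(-102);bx=np.array([np.cos(y),np.sin(y),0]);O=np.array([.5115,-.152,.25])
pts=[lt,O,O-.022*bx+[0,0,.022],O+.017*bx+[0,0,.03]]
out=[]
for im,C in((a,S),(b,D)):
    c=proj(C,lt)[0].astype(int);x0,y0=c[0]-25,c[1]-30;k=8
    im=cv2.resize(im[y0:y0+75,x0:x0+50],(400,600),interpolation=cv2.INTER_CUBIC)
    for p in proj(C,pts): cv2.circle(im,(int((p[0]-x0+.5)*k),int((p[1]-y0+.5)*k)),2,(255,0,0),1)
    out.append(im)
save(np.hstack(out),"f1.png")
E
```

```text
t 10.7833 now [ 0.51 -0.15  0.17] goal [ 0.51 -0.14  0.14] F [ 0.8   0.75 -2.56] 0.49315682815138595
turn [-0.    0.   -0.01] per row [-0.  0. -0.]
[0.61, 0.01, -0.63]
[0.61, 0.01, -0.63]
[0.61, 0.01, -0.63]
```

View pics/f1.png

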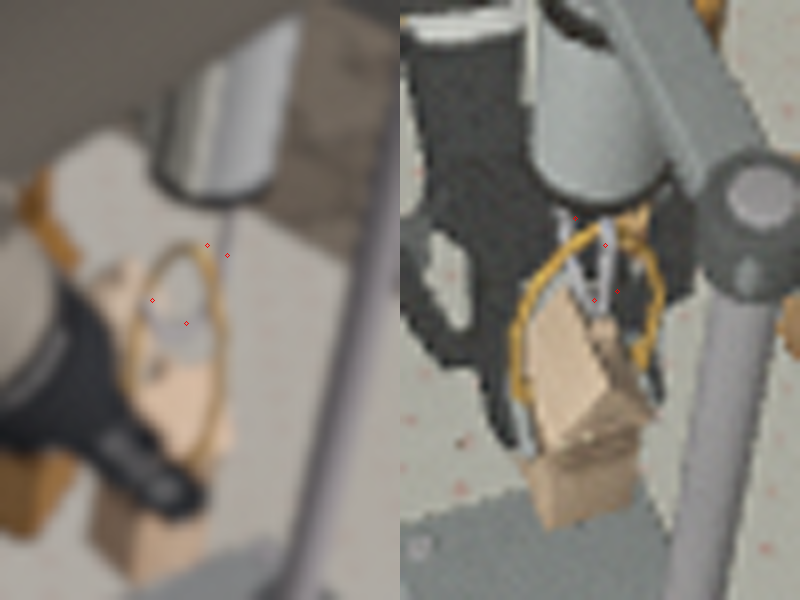

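Run:
```python
from h import *
np.set_printoptions(precision=4,suppress=True)
S=cam("scene");D=cam("side");o=status.get_obs();A=rot(o["tool_rot"]);hx=np.array([A[0,0],A[1,0],0]);hx/=np.linalg.norm(hx);hy=np.array([-hx[1],hx[0],0])
print(o["eef_pos"]);lt=o["eef_pos"]+hx*.0116+[0,0,.1205]
# synthetic arch: round, radius ~.026 with centre below top
t=np.linspace(-1.2,1.2,41);B=np.array([[hx@[1,0,0],hx[1],0],hy,[0,0,1]])
def arch(dx,dy,dz,r=.026): return lt+dx*hx+dy*hy+[0,0,dz]+np.outer(np.sin(t)*r,hy)+np.outer((np.cos(t)-1)*r,[0,0,1])
for n,C in(("scene",S),("side",D)):
    c=proj(C,lt)[0].astype(int);x0,y0=c-[25,30]
    for d in((0,0,0),(-.005,0,0),(0,.005,0),(0,-.005,0),(0,0,.004)):
        q=(proj(C,arch(*d))-[x0,y0]+.5)*8;i=q[:,1].argmin();print(n,d,"apex",q[i].round(),"left",q[q[:,0].argmin()].round(),"right",q[q[:,0].argmax()].round())
y=np.radians(-102);bx=np.array([np.cos(y),np.sin(y),0]);print("lt in balance x",(lt[:2]-[.5115,-.152])@bx[:2],"y",(lt[:2]-[.5115,-.152])@[-bx[1],bx[0]],lt[2])
```

```text
[ 0.5129 -0.1445  0.1706]
scene (0, 0, 0) apex [184. 235.] left [166. 246.] right [238. 307.]
scene (-0.005, 0, 0) apex [175. 239.] left [157. 250.] right [229. 311.]
scene (0, 0.005, 0) apex [177. 229.] left [159. 239.] right [231. 301.]
scene (0, -0.005, 0) apex [191. 241.] left [173. 252.] right [246. 314.]
scene (0, 0, 0.004) apex [185. 228.] left [167. 238.] right [240. 300.]
side (0, 0, 0) apex [235. 241.] left [140. 290.] right [264. 253.]
side (-0.005, 0, 0) apex [230. 230.] left [135. 279.] right [258. 242.]
side (0, 0.005, 0) apex [248. 237.] left [153. 286.] right [276. 249.]
side (0, -0.005, 0) apex [223. 244.] left [127. 294.] right [251. 256.]
side (0, 0, 0.004) apex [236. 234.] left [140. 284.] right [265. 246.]
lt in balance x 0.003954551128670995 y -0.00010483362213226436 0.29106160954309573
```

Request:
{"name": "apply_moves", "arguments": {"travel": [[0.5, 0.2, -0.4], [0.6, 0.2, -0.5], [0.6, 0, -0.5], [0.5, 0, -0.4], [0, 0, 0], [0, 0, 0]], "turn": [[0, 0, 0], [0, 0, 0], [0, 0, 0], [0, 0, 0], [0, 0, 0], [0, 0, 0]], "grip": [0.8, 0.8, 0.8, 0.8, 0.8, 0.8]}}

```text
t: 11.38
eef_pos: [0.5181, -0.1434, 0.1378]
tool_rot: [-0.573, -0.33, -0.265, 0.702]
contact_force: [-0.5, -0.2, -1.8]
gripper_width: 0.489
```

Request:
{"name": "apply_moves", "arguments": {"travel": [[0.5, 0, -0.4], [0.4, 0, -0.3], [0.4, 0, -0.3], [0, 0, 0], [0, 0, 0]], "turn": [[0, 0, 0], [0, 0, 0], [0, 0, 0], [0, 0, 0], [0, 0, 0]], "grip": [0.8, 0.8, 0.8, 0.8, 0.8]}}

```text
t: 11.8
eef_pos: [0.5173, -0.1442, 0.1199]
tool_rot: [-0.573, -0.329, -0.265, 0.702]
contact_force: [-1.6, 0.2, -0.4]
gripper_width: 0.49
```

```bash
python3 r.py .004 .23 3
```

```text
t 11.8 now [ 0.52 -0.14  0.12] goal [ 0.51 -0.14  0.11] F [-1.55  0.24 -0.4 ] 0.49040266148736616
turn [ 0.   -0.   -0.01] per row [ 0. -0. -0.]
[0.29, -0.14, -0.19]
[0.29, -0.14, -0.19]
[0.29, -0.14, -0.19]
```

Request:
{"name": "apply_moves", "arguments": {"travel": [[0.4, 0, -0.3], [0.4, 0, -0.3], [0, 0, 0], [0, 0, 0], [0, 0, 0]], "turn": [[0, 0, 0], [0, 0, 0], [0, 0, 0], [0, 0, 0], [0, 0, 0]], "grip": [0.8, 0.8, 0.8, 0.8, 0.8]}}

```text
t: 12.22
eef_pos: [0.5174, -0.1447, 0.1098]
tool_rot: [-0.573, -0.329, -0.264, 0.702]
contact_force: [-1.2, 1.1, 1.5]
gripper_width: 0.488
```

Run:
```python
from h import *
L=[]
for i in range(6):
    b=eyes.read_camera("side");L.append(status.get_obs()["contact_force"])
o=status.get_obs();print(np.mean(L,0),np.std(L,0),o["eef_pos"])
D=cam("side")
b=eyes.read_camera("side");a=eyes.read_camera("scene")
A=rot(o["tool_rot"]);hx=np.array([A[0,0],A[1,0],0]);hx/=np.linalg.norm(hx);lt=o["eef_pos"]+hx*.0116+[0,0,.1205]
out=[]
for im,C in((a,cam("scene")),(b,D)):
    x0,y0=proj(C,lt)[0].astype(int)-[25,35];out.append(cv2.resize(im[y0:y0+75,x0:x0+50],(400,600),interpolation=cv2.INTER_CUBIC))
save(np.hstack(out),"g1.png")
```

```text
[-1.74449638  0.77388434  0.79129074] [0.38890213 0.23769652 0.34761255] [ 0.51744554 -0.14471483  0.1099231 ]
```

Request:
{"name": "apply_moves", "arguments": {"travel": [[-0.4, -0.2, 0.3], [0, -0.2, 0], [0, 0, 0], [0, 0, 0]], "turn": [[0, 0, 0], [0, 0, 0], [0, 0, 0], [0, 0, 0]], "grip": [0.8, 0.8, 0.8, 0.8]}}

```text
t: 12.95
eef_pos: [0.5136, -0.1436, 0.1155]
tool_rot: [-0.573, -0.33, -0.264, 0.702]
contact_force: [-0.4, 0.8, 0.4]
gripper_width: 0.493
```

Run:
```python
from h import *
L=[]
for i in range(6):
    b=eyes.read_camera("side");L.append(status.get_obs()["contact_force"])
o=status.get_obs();print(np.mean(L,0),np.std(L,0),o["eef_pos"],o["t"])
```

```text
[-1.74187426  1.05059438 -0.34505992] [0.53340053 0.42989443 0.19041476] [ 0.51367595 -0.14357271  0.1153015 ] 13.25
```

Request:
{"name": "apply_moves", "arguments": {"travel": [[0, 0, 0], [0, 0, 0], [0, 0, 0], [0, 0, 0], [0, 0, 0], [0, 0, 0], [0, 0, 0], [0, 0, 0]], "turn": [[0, 0, 0], [0, 0, 0], [0, 0, 0], [0, 0, 0], [0, 0, 0], [0, 0, 0], [0, 0, 0], [0, 0, 0]], "grip": [0.49, 0.47, 0.44, 0.4, 0.35, 0.3, 0.25, 0.2], "newtons": 20}}

```text
t: 13.92
eef_pos: [0.5154, -0.144, 0.1156]
tool_rot: [-0.574, -0.33, -0.264, 0.701]
contact_force: [1.1, -0.3, 0.1]
gripper_width: 0.797
```

Run:
```python
from h import *
o=status.get_obs();print(o["gripper_width"],o["contact_force"])
im=eyes.read_camera("wrist");a=eyes.read_camera("scene");b=eyes.read_camera("side")
D=cam("side");S=cam("scene");p=np.array([.5125,-.152,.2])
f=lambda im,x0,y0,w,h,W,H:cv2.resize(im[y0:y0+h,x0:x0+w],(W,H),interpolation=cv2.INTER_CUBIC)
out=[]
for i,C in((a,S),(b,D)):
    x,y=proj(C,p)[0].astype(int);out.append(f(i,x-22,y-32,44,64,275,400))
out.append(f(im,140,0,360,400,250,278));out[2]=np.vstack([out[2],np.zeros((122,250,3),np.uint8)])
save(np.hstack(out),"h1.png")
```

```text
0.7974614111389292 [ 1.05586012 -0.34143699  0.12578728]
```

View pics/h1.png

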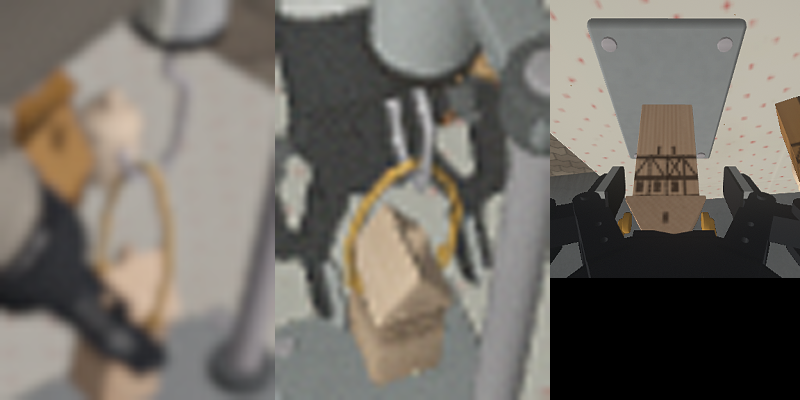

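Request:
{"name": "apply_moves", "arguments": {"travel": [[-0.6, 0, 0], [-1, 0, 0], [-1.5, 0, 0], [-2, 0, 0], [-2.5, 0, 0], [-3, 0, 0], [-3, 0, 0], [-1, 0, 0]], "turn": [[0, 0, 0], [0, 0, 0], [0, 0, 0], [0, 0, 0], [0, 0, 0], [0, 0, 0], [0, 0, 0], [0, 0, 0]], "grip": [0.15, 0.15, 0.15, 0.15, 0.15, 0.15, 0.15, 0.15]}}

```text
t: 14.73
eef_pos: [0.5326, -0.0445, 0.236]
tool_rot: [-0.573, -0.329, -0.266, 0.702]
contact_force: [1.4, 0.9, 0.5]
gripper_width: 0.848
```

Request:
{"name": "apply_moves", "arguments": {"travel": [[0, 0, 0], [0, 0, 0], [0, 0, 0], [0, 0, 0], [0, 0, 0], [0, 0, 0], [0, 0, 0], [0, 0, 0]], "turn": [[0, 0, 0], [0, 0, 0], [0, 0, 0], [0, 0, 0], [0, 0, 0], [0, 0, 0], [0, 0, 0], [0, 0, 0]], "grip": [0.15, 0.15, 0.15, 0.15, 0.15, 0.15, 0.15, 0.15]}}

```text
t: 15.4
eef_pos: [0.5313, -0.0455, 0.2353]
tool_rot: [-0.573, -0.329, -0.266, 0.702]
contact_force: [0.2, 0.4, -0.6]
gripper_width: 0.848
```

```bash
cat > m.py <<'E'
from h import *
p=np.array([.5125,-.152,.2]);D=cam("side");x,y=proj(D,p)[0].astype(int);q=None
for i in range(10):
    b=eyes.read_camera("side")[y-25:y+35,x-25:x+25].astype(np.float32)
    if i%1==0:
        if q is not None: print(round(float(np.abs(b-q).mean()),2),end=" ")
        q=b
save(eyes.read_camera("side"),"s_end.png")
for t in("loop_house","plain_house"): print(t,[(round(m["score"],2),np.round(m["rect"],1).tolist()) for m in eyes.masks_of(t,"side")[:4]])
o=status.get_obs();print(o["t"],o["eef_pos"],o["contact_force"],"pred loop top at dip .02",proj(D,[.5125,-.152,.23]))
E
python3 m.py
```

```text
1.79 1.81 1.84 1.8 1.8 1.78 1.78 1.8 1.79 loop_house [(0.78, [299.0, 243.5, 315.9, 277.1]), (0.68, [353.1, 259.6, 367.3, 286.0]), (0.54, [264.1, 166.2, 281.0, 202.1]), (0.23, [433.0, 297.8, 445.9, 317.4])]
plain_house [(0.48, [297.6, 192.2, 314.5, 211.1])]
16.05 [ 0.53163487 -0.04475668  0.23589519] [-0.35836916 -0.176822   -0.08091634] pred loop top at dip .02 [[361.62899057 252.58598795]]
```

Request:
{"name": "apply_moves", "arguments": {"travel": [[-2, 0, 0], [-2, 0, 0], [0, 0, 0], [0, 0, 0], [0, 0, 0], [0, 0, 0], [0, 0, 0], [0, 0, 0]], "turn": [[0, 0, 0], [0, 0, 0], [0, 0, 0], [0, 0, 0], [0, 0, 0], [0, 0, 0], [0, 0, 0], [0, 0, 0]], "grip": [0.15, 0.15, 0.15, 0.15, 0.15, 0.15, 0.15, 0.15]}}

```text
t: 16.72
eef_pos: [0.5351, -0.0223, 0.2646]
tool_rot: [-0.572, -0.327, -0.266, 0.704]
contact_force: [-0.5, -1.0, 0.1]
gripper_width: 0.851
```

```bash
python3 - <<'E'
from h import *
p=np.array([.5125,-.152,.2]);D=cam("side");x,y=proj(D,p)[0].astype(int);F=[]
for i in range(70):
    b=eyes.read_camera("side")[y-5:y+35,x-12:x+12];F.append(cv2.cvtColor(b,cv2.COLOR_RGB2GRAY).astype(np.float32))
r=np.mean(F,0)
print([tuple(np.round(cv2.phaseCorrelate(r,f)[0],2)) for f in F[::5]])
print(status.get_obs()["t"]);
E
python3 m.py
```

```text
[(np.float64(-0.0), np.float64(0.06)), (np.float64(0.05), np.float64(-0.01)), (np.float64(-0.07), np.float64(0.06)), (np.float64(-0.09), np.float64(0.04)), (np.float64(0.11), np.float64(0.02)), (np.float64(-0.07), np.float64(0.07)), (np.float64(-0.02), np.float64(-0.05)), (np.float64(-0.03), np.float64(0.01)), (np.float64(0.04), np.float64(0.05)), (np.float64(0.08), np.float64(-0.06)), (np.float64(-0.05), np.float64(-0.07)), (np.float64(-0.04), np.float64(-0.01)), (np.float64(0.08), np.float64(0.02)), (np.float64(-0.07), np.float64(-0.0))]
20.2167
1.78 1.79 1.81 1.8 1.79 1.77 1.76 1.79 1.83 loop_house [(0.9, [299.3, 250.6, 313.8, 277.7]), (0.76, [264.5, 173.7, 281.9, 202.1]), (0.72, [351.2, 250.4, 368.7, 284.8])]
plain_house [(0.53, [296.9, 191.3, 314.3, 214.0])]
20.8667 [ 0.53547153 -0.02161023  0.26512668] [ 0.23073661 -0.25594884  0.28669417] pred loop top at dip .02 [[361.62899057 252.58598795]]
```

Still to within 0.1 px (about 0.3 mm). The loop top is at row 250, against a predicted 252, and the plain house is unmoved. Handing in.

```bash
python3 -c "
from station import bot
print(bot.hand_in())"
```

```text
the job is handed in; nothing more can be done
None
```

I lifted the looped house out of the tray upright and hung it by its loop on the balance hook. I then let go slowly, backed the hand about 19 cm away and handed in at about 21 s of the 51 s.

**Last checks that passed:**
- **Hanging:** the picture after release showed the loop in the hook and the house upright.
- **Stillness:** image motion stayed within about 0.1 px (roughly 0.3 mm) over 3.5 s.
- **Position:** the top of the house's detection box was about 2 px from where I predicted the loop top for a 20 mm dip. The network's box is only rough, so this is a coarse check.
- **Plain house:** its image position did not change beyond the network's own scatter.
- **Arm:** the force readings were near zero, so the arm was touching nothing.

**What was uncertain or disagreed:**
- **Hook dip:** I did not measure it directly. I estimate 15 to 20 mm from the height at which the arm stopped carrying the weight.
- **Loop and hook position:** the arm's pose and the cameras disagreed by about 5 mm on where the loop was in relation to the hook.
- **Grip:** the first one landed about 17 mm off the house's centre, beyond the 15 mm allowed, so I opened and gripped again before lifting.
- **Bystanders:** I did not measure their positions at the end, but no move went near them and no contact showed.

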